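Nip a carton in the labelling clamp, slack taken out

TASK

Stand the white and blue carton upright in the labelling clamp so that it can be labelled: wind the jaw open well past where it will nip the carton, by the red crank knob (anticlockwise), stand the carton between the two jaws, let go of it, and wind the jaw back in (clockwise) until the carton is held snugly, without crushing it. Finish on a tightening turn so that the play in the handwheel stays taken up; if you go too tight, do not just ease back but open past it and come up again. Leave the bottle, the glue stick and the flat box where they are.

Things in the scene. Friction and masses are not known exactly. Their poses are not given: they have to be found in the camera images.
- clamp: Labelling clamp, fixed: aluminium base plate 8 mm thick (x -40 to 195, y +-50 mm), grey fixed jaw, blue moving jaw, grey gear head (76 x 72 mm, centre x 145, 58 mm high) with a black handwheel on top. Origin on the table near the fixed jaw, whose black rubber liner has its face 0 to 10 mm beyond it (differs each time); +x runs from jaw to gear head, z up. Jaws are 70 mm wide, tops 42 mm high.
- nest (a point): Point on top of the base plate (8 mm above the table), 20 mm along x from the clamp's origin: the middle of the carton's underside comes within 5 mm of it in x when nipped. Axes as the clamp's.
- jaw: Blue moving jaw; origin at table height under the middle of its rubber clamping face. Its x in the clamp's frame, the opening, starts at 22 to 26 mm, too narrow for the carton, and reaches 55 mm. It meets the carton at 30 to 40 mm, depending on the liner. Only the handwheel moves it, 6 mm per radian (38 mm a turn); self-locking. Its rubber face gives way 1 mm per 25 N.
- wheel_axis (a point): Point on the handwheel's vertical axis, 98 mm above the table, level with crank_grip. The wheel is 84 mm across, its top face 74 mm above the table. Clockwise from above closes the jaw. Turning the screw takes 0.2 N m (7 N at the knob); every 10 N of nip on the carton adds 0.06 N m (2 N at the knob). Inside the play the wheel turns almost freely (0.02 N m).
- crank_grip (a point): Middle of the red upright crank knob on the handwheel, 98 mm above the table: a knob 18 mm across and about 39 mm tall (75 to 114 mm above the table), 30 mm from the wheel's axis, that spins freely on its pin, so a gripper can hold it and go round without turning.
- wheel (a joint): Play between handwheel and screw, rad: 0 = taken up in the opening direction (wheel drives the jaw open), 0.6 = taken up in the tightening direction (wheel drives the jaw shut), between = the wheel turns without moving the jaw. Starts anywhere between.
- carton: White and blue medicine carton standing upright on the table, 30 mm thick (its x), 95 mm long (its y), 75 mm tall; origin at the centre of its underside. It goes between the jaws with its thickness along the clamp's x, either way round. More than 30 N between jaw and carton crushes it.
- white_bottle: White pill bottle, 43 mm across, 77 mm tall, standing; origin at the centre of its underside. Bystander.
- glue_stick: Yellow glue stick with a black cap, 21 x 75 x 20 mm, lying near the clamp; origin at the centre of its underside. Bystander.
- flat_box: Small flat blue and white medicine box, 50 x 75 x 22 mm, lying near the clamp; origin at the centre of its underside. Bystander.
Things that resemble listed ones, but are neither listed nor needed, are in the scene too. What is shaped like the carton but yellow is not meant.

How it is judged (in metres and radians):
On the way, in this order (a step that is already met when the one before it is completed fails the run):
1. the jaw is wound open past the carton's thickness (opening over 33 mm) (x of jaw in the frame of clamp above 0.033 m), for 0.1 s.
2. the carton stands on the base plate between the jaws, let go and not yet nipped (horizontal distance between carton and nest below 0.025 m and z of carton in the frame of nest below 0.004 m and angle between carton's own z axis and vertical below 0.15 rad and contact force between the fingers and carton below 0.1 N and contact force between jaw and carton below 2 N), for 0.2 s.
At the end, for the whole second after the job is handed in: The carton stands upright on the base plate within 20 mm of the nest, square between the jaws (within 0.1 rad), nipped with 4 to 30 N and at rest, and the handwheel's play is taken up in the tightening direction (play reading over 0.4) (contact force between jaw and carton above 4 N and value of joint wheel above 0.4 rad and horizontal distance between carton and nest below 0.02 m and z of carton in the frame of nest below 0.004 m and angle between carton's own z axis and vertical below 0.1 rad and angle between the x axis of carton and the x axis of clamp, either way round below 0.1 rad and linear speed of carton below 0.01 m/s); the robot touches nothing.
It fails at once if the carton is crushed (over 30 N from the jaw) (contact force between jaw and carton above 30 N).
It fails at once if a bystander is moved by more than 20 mm (distance of any of white_bottle, glue_stick, flat_box from where it was at the start of the episode above 0.02 m).
It also fails if it takes over 72 s, if anything falls off the work surface, if the arm or the gripper's body presses on something with over 40 N, if the wrist force passes 120 N, or if a joint passes its speed limit or range.

ROBOT

A 6-joint arm with a two-finger parallel gripper is mounted at the origin on a cart in front of the work surface, level with it; the furniture and walls round the work are solid. World frame = base frame: x ahead of the robot, y to its left, z up, the work surface at z = 0. Lengths are in m, angles in degrees, forces in N, time in s.
With the tool pointing down it reaches from about 0.4 to 0.825 m from the base axis. Payload 7 kg.
Tool frame: the origin (TCP) lies midway between the tips of the shut fingers; the grasp point (between the pads) lies ctrl.tcp_to_grasp behind it (ctrl.tcp_to_grasp is the distance from the TCP to the grasp point, in m); y points along the fingers, z is the direction in which the jaws open and shut, and the axes are right-handed (so a half turn about y gives the same grasp; the last joint's range is limited). The gripper opens to 88 mm and grips with 3 to 60 N. Pads are 19 mm wide; open, the fingers measure 130 mm over their backs; the gripper's body (78 mm by 193 mm) begins 47 mm behind the grasp point.
Start: joints at [-54.024, 20.546, 0.682, 0, -70.136, -16.507], TCP at [0.225, -0.636, 0.227] pointing down, gripper open.
Joint ranges: [-176.03, 176.03], [-82.01, 121.73], [-58.28, 71.71], [-173.87, 95.51], [-174.79, -0.11], [-173.66, 173.66]. Speed limits (degrees/s): [136.94, 136.94, 172.46, 180, 180, 180].

INTERFACE

Orientations are given as [roll, pitch, yaw] about the fixed x, y, z axes, in that order (R = Rz(yaw) Ry(pitch) Rx(roll)).
In Python, from plant import ctrl, snapshot, silhouettes gives the robot as it stands.
- The arm moves only by the shell command python3 -m pendant 'ROWS'. ROWS is JSON, a list that holds one entry, the list of rows, each a list of 7 numbers: the shift along the tool's x, y, z in cm, then the turn, a rotation vector about the tool's x, y, z in degrees, then the opening, from 0 (shut) to 1 (fully open). In form: [[[x, y, z, rx, ry, rz, hand], ...]]. A call has 1 to 12 rows; each row shifts and turns the commanded pose from where the row before left it, along the tool's axes as they then stand; what a row does not reach is not made up. A row lasts 1/12 s, in which the tool goes at most 41.7 mm and 7.16 degrees, less where a joint would pass 70% of its speed; a pose out of reach is approached as far as the arm can. A call with a gripper value outside its range is refused whole. The fingers move at their own pace and stop on an object; the grip force is fixed at half the most. Time passes only in rows, so rows that do not move let the fingers close. It gives the time, the measured TCP pose, the force and the opening at its end, in the units of the state.
- ctrl.get_obs(): the state, without advancing time (a new reading comes with each control period).
- snapshot(name): name is "scene" or "side" or "wrist"; returns a dict with "image" (384x512x3 uint8, red, green, blue), "camera_matrix" (3x3 intrinsics, pixels), "eye" and "orientation" of the camera in the world; the wrist camera has in their place "mount" (4x4, takes a point from camera to tool coordinates, whose origin is the TCP and whose axes are the tool frame's). Camera axes: x right, y down, z forward; pixel columns grow to the right and rows downward; lengths in m; the calibration is good to about 2 mm. A picture is of the moment at which its call begins: read the wrist's pose just before it. There is no depth.
- ctrl.close_job(): hands the job in, once; it reports no verdict.
Trained networks look in a picture, given as the dict that the camera call returned (one of the last four; its "shot" number tells which), for a name from the list of things; names that differ only in an ending like _2 or _b are one class to them, and where a whole thing is asked for, a point or a joint stands for the part that bears it (a point fixed in the world has none). Each returns a list of dicts, best first, with "confidence" (0 to 1); they miss things now and then, are a little off and sometimes report something else, mostly with a low value. They report only what shows in the picture. A call takes as long as a camera call. They do not tell look-alikes from the thing itself.
- silhouettes(picture, thing): "mask" (384x512 bool, what is visible of it) and "bbox" ([left, top, width, height] in pixels, round what is visible of it).
The state is a dict: "clock": time; "joint_pos": joint angles; "qvel": joint speeds; "tau": joint torques, N m; "tool_pos": TCP position; "orientation": TCP orientation; "force": force on the tool from outside, world axes, zero at the start; "moment": the same for the moment, N m; "opening": finger opening in m.
Only numpy, scipy, OpenCV 4.12 (cv2) and the standard library are available. Lean on these libraries where they do the work, as an engineer would, in place of code of your own. Each camera call takes 0.05 s, during which the arm holds its last target.

## Working session

There is one attempt and no reset: what is moved stays moved. The work goes in short steps, Python scripts to look and compute and a shell command to move; the robot and the scene stay as the last step left them, time stands still between calls to the robot, and variables do not carry over. Pictures are saved under pics/ and viewed, and the job is handed in when it is done.

```bash
ls; mkdir -p pics; python3 - <<'E'
from plant import ctrl, snapshot, silhouettes
import cv2
o=ctrl.get_obs(); print(o); print(ctrl.tcp_to_grasp)
for n in ["scene","side","wrist"]:
    s=snapshot(n); cv2.imwrite(f"pics/{n}0.png",s["image"][:,:,::-1]); print(n,{k:v for k,v in s.items() if k!="image"})
E
```

```text
pics
{'clock': 0.0, 'joint_pos': array([-5.40255059e+01,  2.05927016e+01,  6.34091265e-01, -1.83399066e-02,
       -7.01381950e+01, -1.65068109e+01]), 'qvel': array([-0.0279161 , -0.03560961, -0.0227965 , -0.11083471,  0.10399746,
       -0.00914601]), 'tau': array([-2.56829720e-03, -5.82714701e+01,  2.93046731e+01,  6.99692845e+00,
        6.77647971e-03, -1.25423503e-04]), 'tool_pos': array([ 0.22475583, -0.63595561,  0.22561643]), 'orientation': array([-8.99022855e+01,  1.09775602e-02,  1.94614469e+01]), 'force': array([-0.1762159 ,  0.35714887, -0.86045136]), 'moment': array([ 0.00663816, -0.02044836,  0.0332479 ]), 'opening': 0.08735325098480015}
0.0188
scene {'camera_matrix': array([[397.07614976,   0.        , 256.59433948],
       [  0.        , 397.07614976, 188.14480597],
       [  0.        ,   0.        ,   1.        ]]), 'eye': array([-0.01988292,  0.54096908,  0.49932195]), 'orientation': array([-118.57079002,   -0.73876248, -128.23552662]), 'shot': 1}
side {'camera_matrix': array([[471.39958958,   0.        , 252.86098423],
       [  0.        , 471.39958958, 191.77944315],
       [  0.        ,   0.        ,   1.        ]]), 'eye': array([0.35802054, 0.99758923, 0.53027906]), 'orientation': array([-114.37330806,    0.66158078, -166.74797403]), 'shot': 2}
wrist {'camera_matrix': array([[300.0694109 ,   0.        , 254.56123695],
       [  0.        , 300.0694109 , 191.83143462],
       [  0.        ,   0.        ,   1.        ]]), 'mount': array([[-3.15458926e-04,  9.57347613e-01,  2.88938486e-01,
        -7.73907415e-02],
       [-2.17491462e-04, -2.88938559e-01,  9.57347618e-01,
        -1.57927771e-01],
       [ 9.99999927e-01,  2.39162198e-04,  2.99363180e-04,
         2.02414702e-03],
       [ 0.00000000e+00,  0.00000000e+00,  0.00000000e+00,
         1.00000000e+00]]), 'shot': 3}
```

View pics/scene0.png

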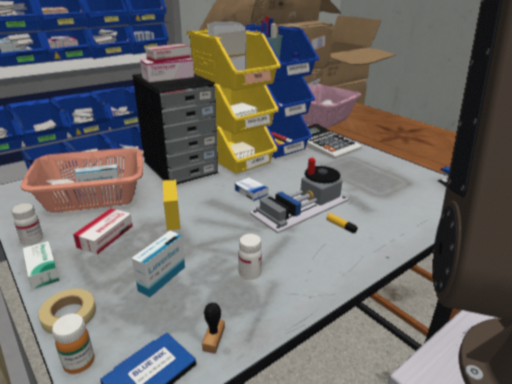

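View pics/side0.png

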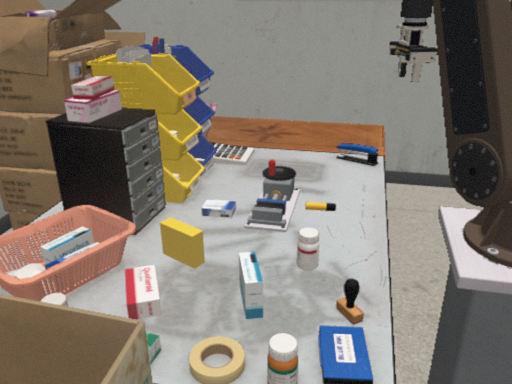

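View pics/wrist0.png

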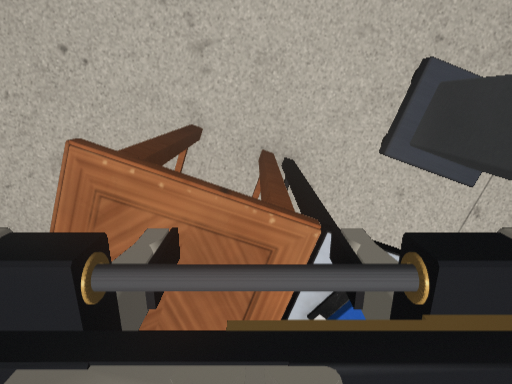

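```bash
cat > h.py <<'E'
import numpy as np, cv2, pickle
from scipy.spatial.transform import Rotation as R
def cam(s,obs=None):
    K=s["camera_matrix"]
    if "mount" in s:
        T=np.eye(4);T[:3,:3]=R.from_euler('xyz',obs["orientation"],degrees=True).as_matrix();T[:3,3]=obs["tool_pos"]
        M=T@s["mount"]
    else:
        M=np.eye(4);M[:3,:3]=R.from_euler('xyz',s["orientation"],degrees=True).as_matrix();M[:3,3]=s["eye"]
    return K,M
def proj(c,P):
    K,M=c; p=(np.asarray(P)-M[:3,3])@M[:3,:3]; q=p@K.T; return q[:,:2]/q[:,2:]
def ray(c,uv,z):
    K,M=c; d=M[:3,:3]@np.linalg.solve(K,[uv[0],uv[1],1.]); t=(z-M[2,3])/d[2]; return M[:3,3]+t*d
def box(x0,x1,y0,y1,z0,z1):
    return np.array([[x,y,z] for x in(x0,x1) for y in(y0,y1) for z in(z0,z1)],float)
def place(P,x,y,yaw,z=0):
    c,s=np.cos(yaw),np.sin(yaw); return np.c_[c*P[:,0]-s*P[:,1]+x, s*P[:,0]+c*P[:,1]+y, P[:,2]+z]
def hullmask(uvs,S=4):
    m=np.zeros((384,512),np.uint8)
    for uv in uvs:
        h=cv2.convexHull(np.round(uv*16).astype(np.int32)); cv2.fillConvexPoly(m,h,1,cv2.LINE_8,4)
    return m>0
E
python3 - <<'E'
from plant import ctrl, snapshot, silhouettes
from h import *
D={}
for n in ["scene","side"]:
    s=snapshot(n); D[n]={"s":s}
    for t in ["clamp","carton","jaw","crank_grip","white_bottle","glue_stick","flat_box"]:
        r=silhouettes(s,t); D[n][t]=r
        print(n,t,[(round(float(a["confidence"]),2),list(map(int,a["bbox"])),int(a["mask"].sum())) for a in r])
pickle.dump(D,open("d0.pkl","wb"))
im=D["scene"]["s"]["image"]
a=cv2.resize(im[215:305,115:205],(400,400),interpolation=cv2.INTER_CUBIC)
b=cv2.resize(im[145:245,245:370],(400,320),interpolation=cv2.INTER_CUBIC)
o=np.zeros((400,800,3),np.uint8);o[:,:400]=a;o[:320,400:]=b
cv2.imwrite("pics/crop1.png",o[:,:,::-1])
print(ctrl.get_obs()["clock"])
E
```

```text
scene clamp [(0.91, [249, 155, 99, 76], 3325)]
scene carton [(0.92, [132, 232, 49, 64], 2234), (0.91, [161, 180, 17, 48], 705)]
scene jaw [(0.62, [274, 192, 40, 21], 470), (0.5, [249, 155, 98, 80], 3371)]
scene crank_grip [(0.62, [306, 156, 9, 21], 110)]
scene white_bottle [(0.56, [238, 232, 25, 48], 1024)]
scene glue_stick [(0.8, [324, 210, 33, 22], 304)]
scene flat_box [(0.56, [235, 180, 33, 22], 531)]
side clamp [(0.73, [243, 161, 53, 70], 2381), (0.73, [299, 232, 20, 39], 765)]
side carton [(0.81, [159, 216, 47, 50], 1656), (0.57, [237, 252, 29, 63], 1341), (0.53, [295, 228, 24, 41], 852)]
side jaw [(0.76, [258, 191, 25, 20], 254), (0.74, [261, 158, 33, 22], 448)]
side crank_grip [(0.48, [243, 161, 53, 69], 2501), (0.41, [267, 160, 11, 15], 122)]
side white_bottle [(0.96, [298, 230, 22, 39], 835)]
side glue_stick [(0.52, [305, 200, 32, 11], 227)]
side flat_box []
0.95
```

View pics/crop1.png

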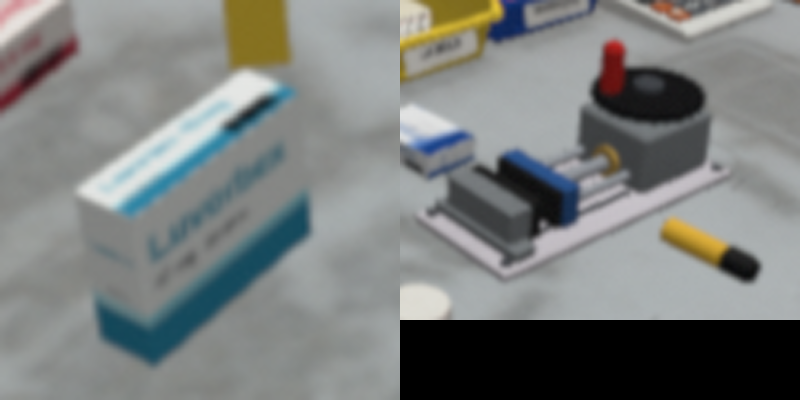

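Candidates for the carton in the scene picture are:
- white and blue, upright (158,263)
- yellow, same shape (170,204), excluded by the task
- red and white, lying (103,230)
- flat blue and white box (251,190)
- green and white (40,265)

The crop confirms the one at (158,263): white and blue, standing, tall. The clamp is at (300,195), with its red knob at (310,166).

```bash
cat > fit.py <<'E'
from h import *
from scipy.optimize import minimize
D=pickle.load(open("d0.pkl","rb"))
cs={n:cam(D[n]["s"]) for n in D}
idx={"scene":0,"side":1}
CB=[box(-.015,.015,-.0475,.0475,0,.075)]
th=np.linspace(0,2*np.pi,24)
CL=[box(-.04,.195,-.05,.05,0,.008),box(.107,.183,-.036,.036,.008,.058),np.r_[np.c_[.145+.042*np.cos(th),.042*np.sin(th),0*th+.062],np.c_[.145+.042*np.cos(th),.042*np.sin(th),0*th+.074]]]
def iou(p,parts,masks):
    s=0
    for n,m in masks.items():
        h=hullmask([proj(cs[n],place(P,*p)) for P in parts]); s+=(h&m).sum()/(h|m).sum()
    return s/len(masks)
def fit(parts,masks,p0):
    f=lambda q:-iou([q[0]/100,q[1]/100,q[2]/10],parts,masks)
    best=None
    for dy in np.linspace(-.5,.5,5):
        r=minimize(f,[p0[0]*100,p0[1]*100,(p0[2]+dy)*10],method="Nelder-Mead",options=dict(initial_simplex=np.array([p0[0]*100,p0[1]*100,(p0[2]+dy)*10])+np.array([[0,0,0],[2,0,0],[0,2,0],[0,0,3]]),xatol=1e-3,fatol=1e-5))
        if best is None or r.fun<best.fun: best=r
    q=best.x;return np.array([q[0]/100,q[1]/100,q[2]/10]),-best.fun
mc={"scene":D["scene"]["carton"][0]["mask"],"side":D["side"]["carton"][1]["mask"]}
if __name__=="__main__":
    c0=ray(cs["scene"],(158,263),.03)
    for masks in (mc,{"scene":mc["scene"]},{"side":mc["side"]}):
        best=max([fit(CB,masks,[c0[0],c0[1],y]) for y in (-1.2,-.3,.6,1.4)],key=lambda a:a[1]); print("carton",best[0],np.degrees(best[0][2]),best[1])
    # clamp
    a=ray(cs["scene"],(288,206),.02); b=ray(cs["scene"],(322,182),.06); print(a,b)
    y0=np.arctan2(b[1]-a[1],b[0]-a[0]); print(np.degrees(y0))
    ml={"scene":D["scene"]["clamp"][0]["mask"],"side":D["side"]["clamp"][0]["mask"]}
    for masks in (ml,{"scene":ml["scene"]},{"side":ml["side"]}):
        best=fit(CL,masks,[a[0],a[1],y0]); print("clamp",best[0],np.degrees(best[0][2]),best[1])
    # knob & bystanders: top of knob
    for n,i in(("scene",0),("side",1)):
        bb=D[n]["crank_grip"][i]["bbox"]; print("knob",n,ray(cs[n],(bb[0]+bb[2]/2,bb[1]+bb[3]/2),.095))
    for t,z in(("white_bottle",.038),("glue_stick",.01),("flat_box",.011)):
        for n in D:
            if D[n][t]:
                bb=D[n][t][0]["bbox"]; print(t,n,ray(cs[n],(bb[0]+bb[2]/2,bb[1]+bb[3]/2),z))
E
python3 fit.py
```

```text
carton [0.52761215 0.32406097 0.35727823] 20.470534592193257 0.947403859330223
carton [0.52781216 0.32370415 3.53435857] 202.50382910463742 0.9475032010243278
carton [0.5276025  0.32397877 0.3572269 ] 20.467593852733952 0.9558089807555239
[ 0.55516257 -0.0134158   0.02      ] [ 0.54055478 -0.1070436   0.06      ]
-98.86778217843863
clamp [ 0.5601843   0.01863181 -1.57146582] -90.03835895904501 0.909680570808713
clamp [ 0.56029413  0.01965337 -1.57649207] -90.32634200137811 0.9015544041450777
clamp [ 0.55826811  0.01827718 -1.55308513] -88.98522290481989 0.9280916633741604
knob scene [ 0.56394831 -0.09077573  0.095     ]
knob side [ 0.56714224 -0.08641714  0.095     ]
white_bottle scene [0.43969468 0.18498292 0.038     ]
white_bottle side [0.43857424 0.19078823 0.038     ]
glue_stick scene [ 0.44437264 -0.07628531  0.01      ]
glue_stick side [ 0.44017131 -0.07205172  0.01      ]
flat_box scene [0.67292208 0.00202945 0.011     ]
```

```bash
python3 -m pendant '[[[3.1,0,2.5,0,0,0,1],[3.1,0,2.5,0,0,0,1],[3.1,0,2.5,0,0,0,1],[3.1,0,2.5,0,0,0,1],[3.1,0,2.5,0,0,0,1],[3.1,0,2.5,0,0,0,1],[3.1,0,2.5,0,0,0,1],[3.1,0,2.5,0,0,0,1],[3.1,0,2.5,0,0,0,1],[3.1,0,2.5,0,0,0,1],[3.1,0,2.5,0,0,0,1],[3.1,0,2.5,0,0,0,1]]]'
```

```text
clock: 1.95
tool_pos: [0.4764, -0.2277, 0.2271]
orientation: [-90.0, -0.1, 19.5]
force: [0.7, -0.8, 0.2]
opening: 0.0877
```

```bash
python3 -m pendant '[[[3.1,0,2.4,0,0,0,1],[3.1,0,2.4,0,0,0,1],[3.1,0,2.4,0,0,0,1],[3.1,0,2.4,0,0,0,1],[0,0,0,0,-7.1,0,1],[0,0,0,0,-7.1,0,1],[0,0,0,0,-7.1,0,1],[0,0,0,0,-7.1,0,1],[0,0,0,0,-7.1,0,1],[0,0,0,0,-7.1,0,1],[0,0,0,0,-7.1,0,1],[0,0,0,0,-7.1,0,1]]]'
python3 -m pendant '[[[0,0,0,0,-7.1,0,1],[0,0,0,0,-6.6,0,1],[0,0,0,0,0,0,1]]]'
cat > look.py <<'E'
from plant import ctrl, snapshot, silhouettes
from h import *
import sys
tag=sys.argv[1]; things=sys.argv[2].split(",") if len(sys.argv)>2 else []
o=ctrl.get_obs(); s=snapshot("wrist"); D={"o":o,"s":s}
cv2.imwrite(f"pics/w_{tag}.png",s["image"][:,:,::-1])
for t in things:
    D[t]=silhouettes(s,t); print(t,[(round(float(a["confidence"]),2),list(map(int,a["bbox"]))) for a in D[t]])
pickle.dump(D,open(f"w_{tag}.pkl","wb")); print(o["clock"],o["tool_pos"],o["orientation"],o["force"])
E
python3 look.py 1 crank_grip,clamp,jaw
```

```text
clock: 2.95
tool_pos: [0.5606, -0.0977, 0.2267]
orientation: [-90.0, -0.0, 76.6]
force: [0.0, 0.6, -0.4]
opening: 0.0878
clock: 3.2
tool_pos: [0.5607, -0.0977, 0.2267]
orientation: [-90.0, -0.0, 90.3]
force: [-0.4, -0.4, 0.0]
opening: 0.0875
crank_grip [(0.73, [234, 173, 21, 20])]
clamp [(0.87, [216, 101, 83, 165])]
jaw [(0.84, [231, 186, 55, 59])]
3.2 [ 0.56065413 -0.09770951  0.22669951] [-9.00163872e+01 -1.62877548e-03  9.02740789e+01] [-0.4218914  -0.42266397  0.01935226]
```

View pics/w_1.png

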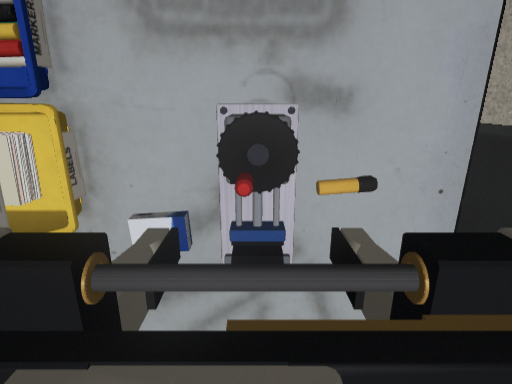

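The wrist view shows the handwheel hub at (258,155), knob top at (244,184), blue jaw at (258,232), plate far corners at (219,104) and (297,104), flat box at left (160,232) and glue stick at right (347,186).

```bash
python3 - <<'E'
from h import *
import sys
D=pickle.load(open("w_1.pkl","rb")); c=cam(D["s"],D["o"])
im=D["s"]["image"]; hsv=cv2.cvtColor(im,cv2.COLOR_RGB2HSV)
red=((hsv[...,0]<8)|(hsv[...,0]>172))&(hsv[...,1]>150)&(hsv[...,2]>90); red[:100]=0;red[250:]=0;red[:,:200]=0;red[:,320:]=0
ys,xs=np.where(red); print("red",xs.min(),xs.max(),ys.min(),ys.max())
# model masks: knob as cylinder z .075-.114 r .009
from scipy.optimize import minimize
th=np.linspace(0,2*np.pi,24)
cyl=np.r_[np.c_[.009*np.cos(th),.009*np.sin(th),0*th+.076],np.c_[.009*np.cos(th),.009*np.sin(th),0*th+.112]]
def f(p):
    h=hullmask([proj(c,place(cyl,p[0]/100,p[1]/100,0))]); return -(h&red).sum()/(h|red).sum()
r=minimize(f,[56.5,-9.2],method="Nelder-Mead",options=dict(initial_simplex=[[56.5,-9.2],[57.2,-9.2],[56.5,-8.5]])); print("knob",r.x,r.fun)
# wheel dark circle
g=cv2.cvtColor(im,cv2.COLOR_RGB2GRAY); dk=(g<60); dk[:105]=0; dk[200:]=0; dk[:,:212]=0; dk[:,305:]=0
n,l,st,ce=cv2.connectedComponentsWithStats(dk.astype(np.uint8)); k=1+np.argmax(st[1:,4]); print(st[k],ce[k])
s=st[k]; print("wheel ctr",ray(c,(s[0]+s[2]/2,s[1]+s[3]/2),.070))
print("hub",ray(c,(258,155),.078))
for uv in((219,104),(297,104)): print("corner",ray(c,uv,.008))
b=cv2.resize(im[90:270,190:330],(560,720),interpolation=cv2.INTER_CUBIC)
cv2.imwrite("pics/crop2.png",cv2.resize(b,(466,600))[:,:,::-1])
E
```

```text
red 235 252 179 195
knob [57.08826096 -9.5838323 ] -0.5342465753424658
[ 217  111   82   84 4954] [257.78724263 150.82801776]
wheel ctr [ 0.55730812 -0.12151519  0.07      ]
hub [ 0.55738989 -0.12077582  0.078     ]
corner [ 0.60401898 -0.17030807  0.008     ]
corner [ 0.51005817 -0.17078719  0.008     ]
```

View pics/crop2.png

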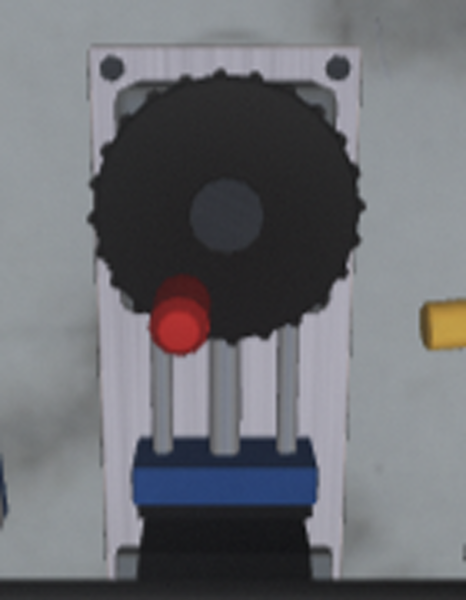

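```bash
python3 - <<'E'
from h import *
D=pickle.load(open("w_1.pkl","rb")); c=cam(D["s"],D["o"])
print("knob top",ray(c,(244.1,187.3),.112), "hub",ray(c,(190+226/3.33,90+215/3.33),.076))
print("jaw front edge top", ray(c,(190+226/3.33,90+467/3.33),.042),ray(c,(190+226/3.33,90+515/3.33),.042))
D0=pickle.load(open("d0.pkl","rb"))
for n in("scene","side"):
    im=D0[n]["s"]["image"];hsv=cv2.cvtColor(im,cv2.COLOR_RGB2HSV)
    red=((hsv[...,0]<8)|(hsv[...,0]>172))&(hsv[...,1]>150)&(hsv[...,2]>60)
    m=np.zeros_like(red); m[150:185,260:330]=1; red&=m
    ys,xs=np.where(red); top=(xs[ys<=ys.min()+4].mean(), ys.min()+2.5) ; print(n,xs.min(),xs.max(),ys.min(),ys.max(),"cap",ray(cam(D0[n]["s"]),top,.110))
E
```

```text
knob top [ 0.57068769 -0.09585174  0.112     ] hub [ 0.55750564 -0.12088328  0.076     ]
jaw front edge top [ 0.55631405 -0.02050397  0.042     ] [ 0.55615049 -0.00076908  0.042     ]
scene 308 314 158 174 cap [ 0.56814646 -0.09346683  0.11      ]
side 269 274 160 174 cap [ 0.56951682 -0.08671239  0.11      ]
```

```bash
python3 -m pendant '[[[0.27,3,-0.95,0,0,0,1],[0,3.5,0,0,0,0,1],[0,3.5,0,0,0,0,1],[0,3.0,0,0,0,0,1],[0,1.2,0,0,0,0,0.5],[0,0,0,0,0,0,0.4]]]'
python3 look.py 2
```

```text
clock: 3.9
tool_pos: [0.5677, -0.0952, 0.081]
orientation: [-89.6, 0.0, 89.8]
force: [-0.5, -0.1, 0.7]
opening: 0.0795
3.9 [ 0.56766555 -0.09521666  0.08095794] [-8.96323989e+01  3.05327930e-02  8.98086952e+01] [-0.49081136 -0.05182209  0.65216737]
```

View pics/w_2.png

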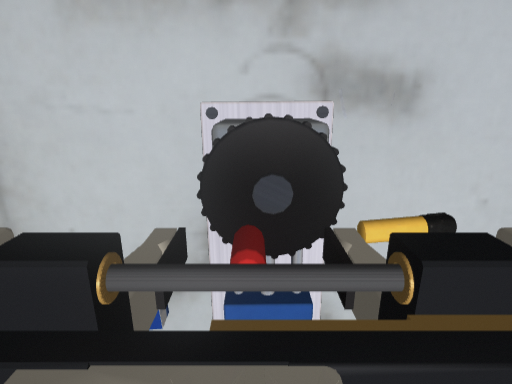

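The knob at (248,250) lies between the fingers (inner faces about 180 and 330), so I'll close on it.

```bash
python3 -m pendant '[[[0,0,0,0,0,0,0],[0,0,0,0,0,0,0],[0,0,0,0,0,0,0],[0,0,0,0,0,0,0],[0,0,0,0,0,0,0],[0,0,0,0,0,0,0],[0,0,0,0,0,0,0],[0,0,0,0,0,0,0]]]'
```

```text
clock: 4.62
tool_pos: [0.5701, -0.095, 0.0847]
orientation: [-90.0, -0.0, 90.0]
force: [0.1, -0.0, 0.1]
opening: 0.0226
```

```bash
python3 -m pendant '[[[0,0,0,0,0,0,0],[0,0,0,0,0,0,0],[0,0,0,0,0,0,0]]]'
```

```text
clock: 4.87
tool_pos: [0.5703, -0.095, 0.0846]
orientation: [-90.0, -0.0, 90.0]
force: [1.0, 1.6, 1.7]
opening: 0.0167
```

```bash
cat > arc.py <<'E'
# arc.py phi0 step n r : rows for yaw 90 tool (x=+y, z=-x)
import sys,numpy as np
p,d,n,r=map(float,sys.argv[1:5]); a=np.radians(p+d*np.arange(int(n)+1))
x=r*np.cos(a);y=r*np.sin(a)
print([[round(float(100*(y[i+1]-y[i])),2),0,round(float(-100*(x[i+1]-x[i])),2)] for i in range(int(n))])
E
python3 arc.py 64 15 20 0.030
```

```text
[[0.25, 0, 0.74], [0.05, 0, 0.78], [-0.16, 0, 0.77], [-0.35, 0, 0.7], [-0.52, 0, 0.59], [-0.65, 0, 0.43], [-0.74, 0, 0.25], [-0.78, 0, 0.05], [-0.77, 0, -0.16], [-0.7, 0, -0.35], [-0.59, 0, -0.52], [-0.43, 0, -0.65], [-0.25, 0, -0.74], [-0.05, 0, -0.78], [0.16, 0, -0.77], [0.35, 0, -0.7], [0.52, 0, -0.59], [0.65, 0, -0.43], [0.74, 0, -0.25], [0.78, 0, -0.05]]
```

```bash
python3 -m pendant '[[[0.25,0,0.74,0,0,0,0],[0.05,0,0.78,0,0,0,0],[-0.16,0,0.77,0,0,0,0],[-0.35,0,0.70,0,0,0,0]]]'; python3 -m pendant '[[[0,0,0,0,0,0,0]]]'
```

```text
clock: 5.2
tool_pos: [0.5417, -0.0966, 0.0848]
orientation: [-90.3, -0.0, 90.0]
force: [9.3, -0.5, -8.3]
opening: 0.0169
clock: 5.28
tool_pos: [0.5404, -0.0973, 0.0847]
orientation: [-90.2, -0.0, 90.0]
force: [5.8, -3.2, -6.1]
opening: 0.017
```

```bash
python3 -m pendant '[[[-0.52,0,0.59,0,0,0,0],[-0.65,0,0.43,0,0,0,0],[-0.74,0,0.25,0,0,0,0],[-0.78,0,0.05,0,0,0,0],[-0.77,0,-0.16,0,0,0,0],[-0.70,0,-0.35,0,0,0,0]]]';  python3 -m pendant '[[[0,0,0,0,0,0,0]]]'
```

```text
clock: 5.78
tool_pos: [0.5314, -0.1375, 0.0845]
orientation: [-90.0, -0.1, 90.0]
force: [0.5, 8.2, 1.5]
opening: 0.0174
clock: 5.87
tool_pos: [0.5322, -0.1384, 0.0846]
orientation: [-90.0, -0.1, 89.9]
force: [1.9, 3.1, -1.2]
opening: 0.017
```

```bash
python3 -m pendant '[[[-0.59,0,-0.52,0,0,0,0],[-0.43,0,-0.65,0,0,0,0],[-0.25,0,-0.74,0,0,0,0],[-0.05,0,-0.78,0,0,0,0],[0.16,0,-0.77,0,0,0,0],[0.35,0,-0.70,0,0,0,0],[0.52,0,-0.59,0,0,0,0],[0.65,0,-0.43,0,0,0,0]]]';  python3 -m pendant '[[[0,0,0,0,0,0,0]]]'; python3 look.py 3
```

```text
clock: 6.53
tool_pos: [0.5831, -0.1371, 0.0849]
orientation: [-89.9, 0.2, 89.9]
force: [1.7, -9.4, -1.2]
opening: 0.0173
clock: 6.62
tool_pos: [0.5841, -0.1358, 0.0848]
orientation: [-90.0, 0.1, 90.0]
force: [2.0, -5.1, 0.6]
opening: 0.0166
6.6167 [ 0.58407745 -0.13575756  0.0847988 ] [-90.01066309   0.10778333  89.99030422] [ 1.95531725 -5.07484491  0.63209358]
```

View pics/w_3.png

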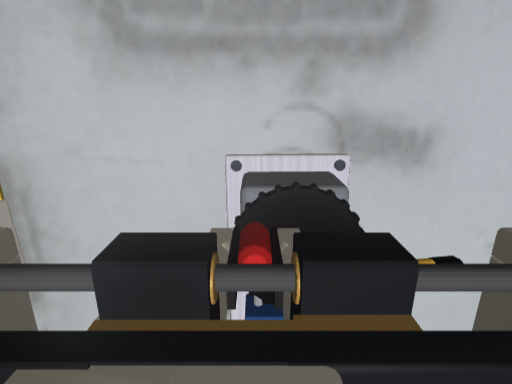

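```bash
python3 -m pendant '[[[0,0,0,0,0,0,1],[0,0,0,0,0,0,1],[0,0,0,0,0,0,1],[0,0,0,0,0,0,1],[0,-3,0,0,0,0,1],[0,-4,0,0,0,0,1],[0,-4,0,0,0,0,1],[0,-3,0,0,0,0,1],[4,0,0.6,0,0,0,1],[4,0,0.7,0,0,0,1],[4,0,0.7,0,0,0,1],[4,0,0.7,0,0,0,1]]]';  python3 -m pendant '[[[0,0,0,0,0,0,1]]]'; python3 look.py 4 jaw
```

```text
clock: 7.67
tool_pos: [0.556, 0.0262, 0.2248]
orientation: [-90.0, -0.0, 89.9]
force: [0.2, 0.6, 0.1]
opening: 0.0864
clock: 7.75
tool_pos: [0.5559, 0.0301, 0.2249]
orientation: [-90.0, -0.1, 90.2]
force: [-0.4, -0.5, 0.1]
opening: 0.0869
jaw [(0.67, [222, 63, 61, 53])]
7.75 [0.55585265 0.03014396 0.22486513] [-9.00359205e+01 -7.76368747e-02  9.02079991e+01] [-0.37779085 -0.45668207  0.13618291]
```

View pics/w_4.png

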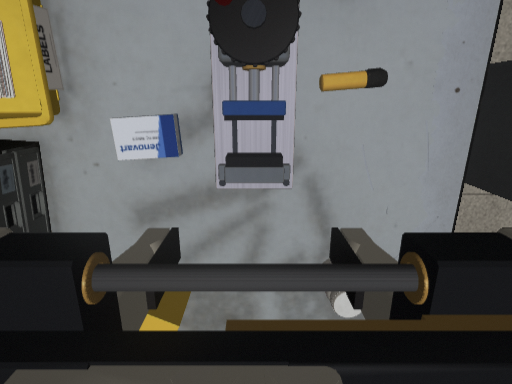

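```bash
python3 - <<'E'
from h import *
D=pickle.load(open("w_4.pkl","rb")); c=cam(D["s"],D["o"]); im=D["s"]["image"]
cv2.imwrite("pics/crop4.png",cv2.resize(im[90:200,200:310],(600,600),interpolation=cv2.INTER_CUBIC)[:,:,::-1])
g=cv2.cvtColor(im,cv2.COLOR_RGB2GRAY)
print([(r,int(g[r,254-20:254-12].mean()),int(g[r,240:270].mean())) for r in range(95,192)])
for r in (102,115,120,153,166,183): print(r,ray(c,(254,r),.042)[1], ray(c,(254,r),.008)[1])
for u in (212,296): print(ray(c,(u,130),.008))
E
```

```text
[(95, 138, 139), (96, 139, 139), (97, 139, 139), (98, 139, 139), (99, 140, 139), (100, 95, 96), (101, 62, 62), (102, 63, 63), (103, 64, 63), (104, 64, 63), (105, 64, 64), (106, 64, 63), (107, 64, 63), (108, 64, 64), (109, 64, 64), (110, 64, 64), (111, 63, 64), (112, 63, 64), (113, 64, 64), (114, 59, 59), (115, 44, 43), (116, 35, 35), (117, 36, 35), (118, 35, 35), (119, 36, 35), (120, 99, 130), (121, 119, 157), (122, 119, 157), (123, 119, 157), (124, 119, 157), (125, 119, 157), (126, 119, 157), (127, 119, 157), (128, 119, 157), (129, 116, 157), (130, 114, 157), (131, 116, 157), (132, 116, 157), (133, 116, 156), (134, 115, 156), (135, 115, 156), (136, 116, 156), (137, 116, 156), (138, 116, 156), (139, 115, 156), (140, 115, 156), (141, 115, 156), (142, 113, 156), (143, 111, 156), (144, 112, 155), (145, 112, 155), (146, 112, 155), (147, 112, 155), (148, 112, 155), (149, 112, 155), (150, 112, 155), (151, 112, 155), (152, 82, 110), (153, 44, 51), (154, 31, 30), (155, 30, 30), (156, 31, 31), (157, 34, 33), (158, 35, 35), (159, 35, 35), (160, 35, 35), (161, 35, 35), (162, 35, 34), (163, 36, 35), (164, 35, 34), (165, 35, 35), (166, 40, 38), (167, 77, 77), (168, 94, 93), (169, 95, 94), (170, 95, 94), (171, 95, 94), (172, 95, 94), (173, 95, 94), (174, 95, 94), (175, 95, 94), (176, 96, 95), (177, 95, 94), (178, 96, 95), (179, 96, 94), (180, 96, 95), (181, 96, 95), (182, 99, 97), (183, 138, 137), (184, 154, 153), (185, 154, 152), (186, 154, 152), (187, 154, 152), (188, 130, 126), (189, 113, 110), (190, 112, 111), (191, 111, 112)]
102 -0.04483176521126349 -0.044696353157003946
115 -0.03112045401940777 -0.029616685314861883
120 -0.02575730968447382 -0.023718311772854616
153 0.010949334275836817 0.01665156903402535
166 0.026065602249233398 0.033276405044386496
183 0.04642791966233301 0.05567083390602549
[ 0.60851762 -0.01154803  0.008     ]
[ 0.50535495 -0.01195798  0.008     ]
```

View pics/crop4.png

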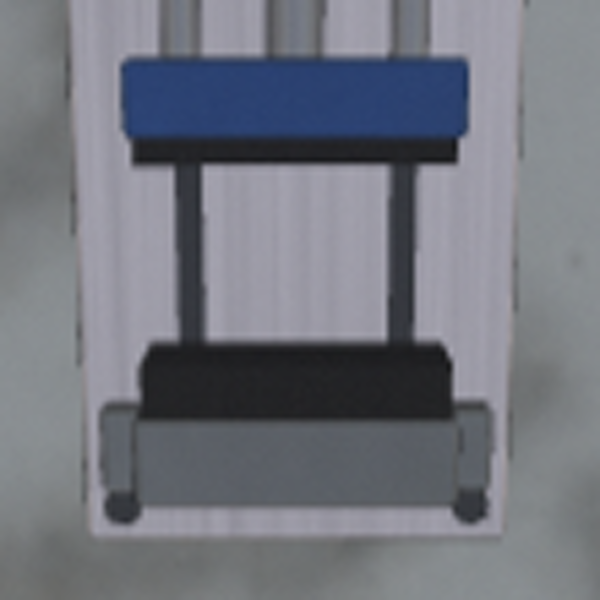

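Jaw face is at y≈-0.026 and liner face at y≈0.0155, a 41 mm gap (opening ≈49 mm, liner ≈8 mm). Next, the carton.

```bash
python3 -m pendant '[[[3.7,0,0.35,0,0,0,1],[3.7,0,0.35,0,0,0,1],[3.7,0,0.35,0,0,0,1],[3.7,0,0.35,0,0,0,1],[3.7,0,0.35,0,0,0,1],[3.7,0,0.35,0,0,0,1],[3.7,0,0.35,0,0,0,1],[3.5,0,0.35,0,0,0,1],[0,0,0,0,-7,0,1],[0,0,0,0,-7,0,1],[0,0,0,0,-6.3,0,1],[0,0,0,0,0,0,1]]]'; python3 look.py 5 carton
```

```text
clock: 8.85
tool_pos: [0.5296, 0.318, 0.2241]
orientation: [-90.0, 0.0, 110.5]
force: [0.9, -0.0, 0.3]
opening: 0.0877
carton [(0.75, [88, 1, 98, 68]), (0.67, [238, 133, 30, 94])]
8.85 [0.5295851  0.31802859 0.22408457] [-8.99504895e+01  2.90247219e-02  1.10499969e+02] [ 0.88329736 -0.01137472  0.25507003]
```

View pics/w_5.png

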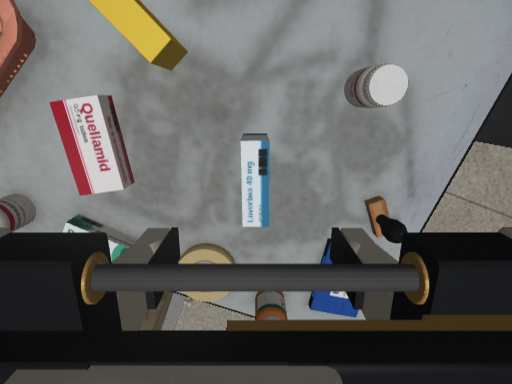

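```bash
python3 - <<'E'
from h import *
D=pickle.load(open("w_5.pkl","rb")); c=cam(D["s"],D["o"]); im=D["s"]["image"]
cv2.imwrite("pics/crop5.png",cv2.resize(im[125:235,200:310],(600,600),interpolation=cv2.INTER_CUBIC)[:,:,::-1])
from scipy.optimize import minimize
m=D["carton"][1]["mask"]; P=box(-.015,.015,-.0475,.0475,0,.075)
f=lambda q:-(lambda h:(h&m).sum()/(h|m).sum())(hullmask([proj(c,place(P,q[0]/100,q[1]/100,q[2]/10))]))
s0=np.array([52.8,32.4,3.6]); r=minimize(f,s0,method="Nelder-Mead",options=dict(initial_simplex=s0+np.array([[0,0,0],[1,0,0],[0,1,0],[0,0,1.]])))
print(r.x[:2]/100,np.degrees(r.x[2]/10),r.fun)
E
```

```text
[0.5270865  0.32545765] 21.652623740807023 -0.9706628033321261
```

View pics/crop5.png

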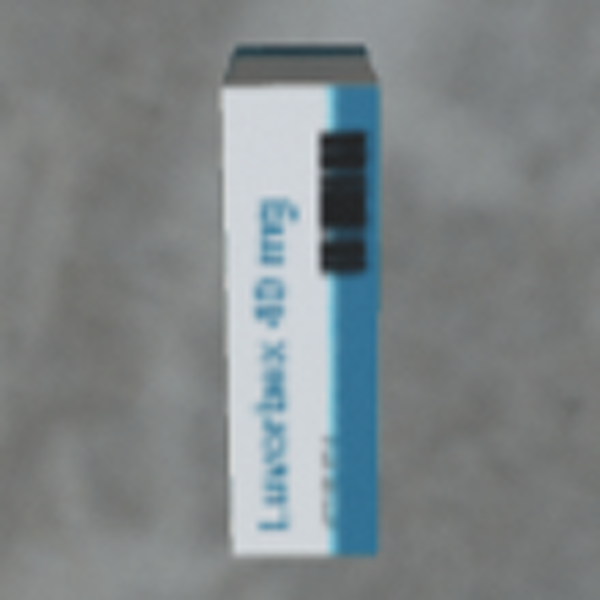

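The crop shows the white and blue carton's top at (254,185), midway between the fingers and aligned to within 1°. I'll go down and grip it.

```bash
python3 -m pendant '[[[0.7,3.5,0,0,-0.7,0,1],[0,3.7,0,0,0,0,1],[0,3.7,0,0,0,0,1],[0,3.7,0,0,0,0,1],[0,2.5,0,0,0,0,1],[0,1.0,0,0,0,0,0.6],[0,0,0,0,0,0,0.2],[0,0,0,0,0,0,0.1],[0,0,0,0,0,0,0],[0,0,0,0,0,0,0],[0,0,0,0,0,0,0]]]'; python3 -m pendant '[[[0,0,0,0,0,0,0],[0,0,0,0,0,0,0]]]'
```

```text
clock: 9.87
tool_pos: [0.5275, 0.3262, 0.0454]
orientation: [-90.2, -0.1, 111.0]
force: [-0.3, 0.4, 0.0]
opening: 0.0533
clock: 10.03
tool_pos: [0.527, 0.3258, 0.0444]
orientation: [-90.1, -0.0, 111.0]
force: [0.2, -0.0, -1.3]
opening: 0.0397
```

```bash
python3 -m pendant '[[[0,0,0,0,0,0,0],[0,0,0,0,0,0,0],[0,0,0,0,0,0,0],[0,0,0,0,0,0,0]]]'; python3 -m pendant '[[[0,-1,0,0,0,0,0],[0,-3,0,0,0,0,0],[0,-3.5,0,0,0,0,0],[0,-3,0,0,0,0,0],[0,0,0,0,0,0,0]]]'; python3 look.py 6
```

```text
clock: 10.37
tool_pos: [0.5267, 0.3256, 0.0439]
orientation: [-90.0, -0.0, 111.0]
force: [-1.3, 0.7, 3.7]
opening: 0.0302
clock: 10.78
tool_pos: [0.5296, 0.3277, 0.156]
orientation: [-90.6, -0.2, 111.0]
force: [1.1, 1.4, 0.1]
opening: 0.0297
10.7833 [0.52960403 0.32765387 0.15600808] [-90.55686666  -0.17055448 111.03887936] [1.05048934 1.4364143  0.1254896 ]
```

View pics/w_6.png

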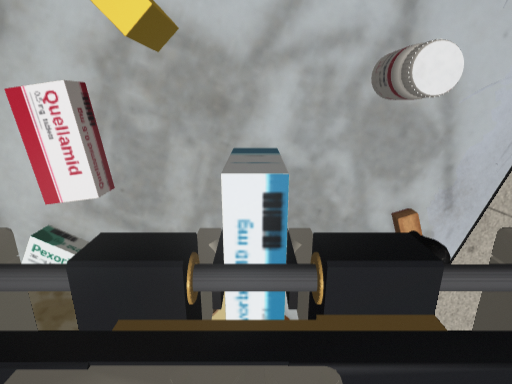

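The carton is held in the middle at (255,240), upright. I'll turn to yaw 180 and carry it over the clamp.

```bash
python3 -m pendant '[[[0,0,0,0,-6.9,0,0],[0,0,0,0,-6.9,0,0],[0,0,0,0,-6.9,0,0],[0,0,0,0,-6.9,0,0],[0,0,0,0,-6.9,0,0],[0,0,0,0,-6.9,0,0],[0,0,0,0,-6.9,0,0],[0,0,0,0,-6.9,0,0],[0,0,0,0,-6.9,0,0],[0,0,0,0,-6.9,0,0],[0,0,0,0,0,0,0]]]'; python3 -m pendant '[[[-0.35,0,3.6,0,0,0,0],[-0.35,0,3.6,0,0,0,0],[-0.35,0,3.6,0,0,0,0],[-0.35,0,3.6,0,0,0,0],[-0.35,0,3.6,0,0,0,0],[-0.35,0,3.6,0,0,0,0],[-0.35,0,3.6,0,0,0,0],[-0.3,0,3.6,0,0,0,0],[0,0,3.0,0,0,0,0],[0,0,0,0,0,0,0],[0,0,0,0,0,0,0]]]';python3 look.py 7
```

```text
clock: 11.75
tool_pos: [0.5262, 0.3251, 0.1478]
orientation: [-89.9, -0.1, -179.7]
force: [-0.1, -0.4, -1.7]
opening: 0.0301
clock: 12.67
tool_pos: [0.5535, 0.0057, 0.1482]
orientation: [-90.0, -0.1, 179.6]
force: [-0.2, 1.0, -1.3]
opening: 0.0302
12.6667 [0.55353006 0.00574956 0.14818229] [-8.99909745e+01 -5.09927836e-02  1.79575769e+02] [-0.19316196  0.96632083 -1.33784019]
```

View pics/w_7.png

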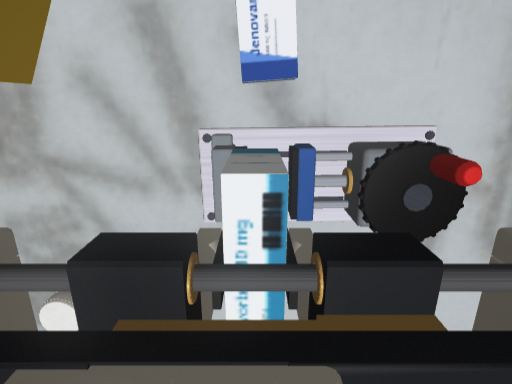

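```bash
python3 -m pendant '[[[-0.37,0,0.97,0,0,0,0],[0,0,0,0,0,0,0],[0,2,0,0,0,0,0],[0,2,0,0,0,0,0],[0,1.5,0,0,0,0,0],[0,0,0,0,0,0,0],[0,0,0,0,0,0,0]]]';python3 - <<'E'
from plant import snapshot,ctrl
import cv2,numpy as np
for i,n in enumerate(("scene","side")):
    s=snapshot(n); im=s["image"]; a=im[130:260,200:360] if n=="scene" else im[130:250,210:340]
    cv2.imwrite(f"pics/{n}8.png",cv2.resize(a,None,fx=4,fy=4,interpolation=cv2.INTER_CUBIC)[:,:,::-1])
E
```

```text
clock: 13.3
tool_pos: [0.5574, -0.0018, 0.0931]
orientation: [-90.0, -0.1, 180.0]
force: [0.8, -0.0, -0.5]
opening: 0.0298
```

View pics/scene8.png

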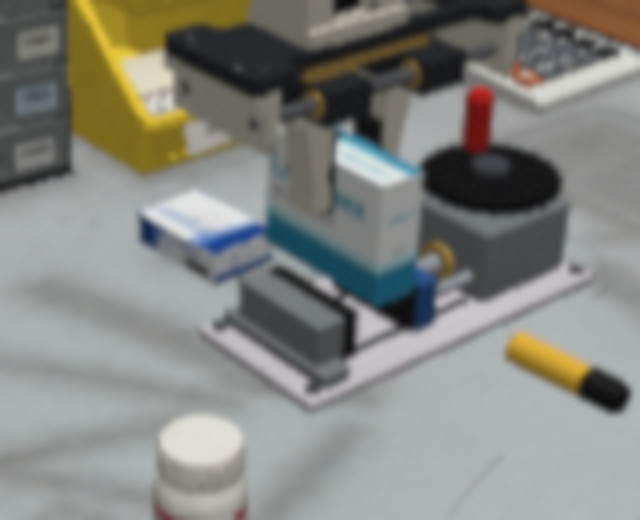

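View pics/side8.png

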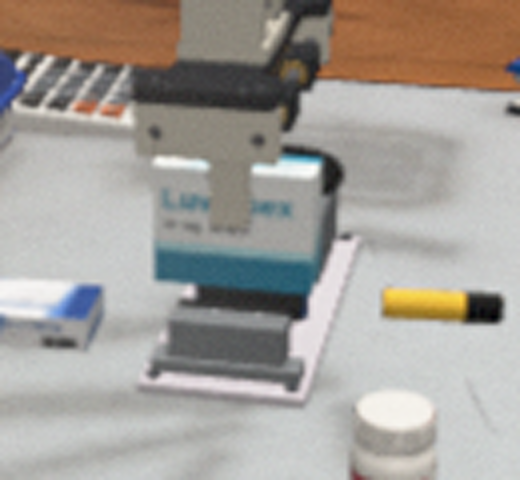

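Both fixed views show the carton level above the gap between the jaws. I'll centre it with a 2.5 mm shift and lower it.

```bash
python3 -m pendant '[[[0,0,0.25,0,0,0,0],[0,1,0,0,0,0,0],[0,1,0,0,0,0,0],[0,1,0,0,0,0,0],[0,0.7,0,0,0,0,0],[0,0,0,0,0,0,0],[0,0,0,0,0,0,0]]]'; python3 -m pendant '[[[0,0,0,0,0,0,0]]]'
```

```text
clock: 13.98
tool_pos: [0.5573, -0.005, 0.0557]
orientation: [-90.0, -0.1, 180.0]
force: [-0.1, -0.2, -0.3]
opening: 0.0297
clock: 14.07
tool_pos: [0.5579, -0.0048, 0.0565]
orientation: [-90.0, -0.0, 180.0]
force: [0.5, -1.0, -0.5]
opening: 0.0298
```

```bash
python3 -m pendant '[[[0,0.2,0,0,0,0,0],[0,0.15,0,0,0,0,0],[0,0,0,0,0,0,0],[0,0,0,0,0,0,0]]]'; python3 -m pendant '[[[0,0.1,0,0,0,0,0],[0,0,0,0,0,0,0],[0,0,0,0,0,0,0]]]'
```

```text
clock: 14.4
tool_pos: [0.5577, -0.0048, 0.0531]
orientation: [-90.0, 0.0, 180.0]
force: [0.1, 0.1, -1.0]
opening: 0.0297
clock: 14.65
tool_pos: [0.5577, -0.0047, 0.0521]
orientation: [-90.0, 0.0, 180.0]
force: [-0.0, -0.2, -1.4]
opening: 0.03
```

```bash
python3 -m pendant '[[[0,0.1,0,0,0,0,0],[0,0,0,0,0,0,0],[0,0,0,0,0,0,0]]]'
```

```text
clock: 14.9
tool_pos: [0.5579, -0.0048, 0.0518]
orientation: [-90.0, 0.0, 180.0]
force: [-1.6, 0.8, 5.8]
opening: 0.03
```

```bash
python3 -m pendant '[[[0,0,0,0,0,0,0.6],[0,0,0,0,0,0,0.6],[0,0,0,0,0,0,0.6],[0,0,0,0,0,0,0.6],[0,0,0,0,0,0,0.6],[0,-1,0,0,0,0,0.6],[0,-3,0,0,0,0,0.6],[0,-4,0,0,0,0,0.6],[0,-4,0,0,0,0,0.6],[0,-3,0,0,0,0,0.6],[0,0,0,0,0,0,0.8]]]'; python3 look.py 9 carton
```

```text
clock: 15.82
tool_pos: [0.5613, -0.0044, 0.2093]
orientation: [-90.1, 0.7, -180.0]
force: [1.2, -0.4, 1.0]
opening: 0.0558
carton [(0.89, [241, 131, 27, 104])]
15.8167 [ 0.56133578 -0.00442118  0.20933705] [ -90.09581486    0.66778619 -179.96692565] [ 1.22350034 -0.3892205   0.96243537]
```

View pics/w_9.png

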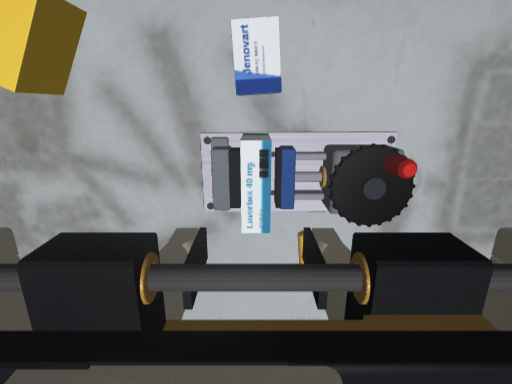

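The carton at (255,183) stands free between the jaws, with gaps on both sides. The knob is at (405,168), where I left it. Next I go back to it, keeping yaw 180.

```bash
python3 -m pendant '[[[-0.6,0,3.3,0,0,0,0.8],[-0.6,0,3.3,0,0,0,0.8],[-0.6,0,3.3,0,0,0,0.8],[-0.6,0,3.2,0,0,0,0.8],[0,0,0,0,0,0,0.8],[0,0,0,0,0,0,0.8]]]'; python3 look.py 10
```

```text
clock: 16.42
tool_pos: [0.5808, -0.1373, 0.1995]
orientation: [-90.0, -0.2, 179.8]
force: [-0.1, 1.2, 0.3]
opening: 0.0701
16.4167 [ 0.58080413 -0.13733016  0.19953984] [-8.99978648e+01 -1.66955662e-01  1.79796404e+02] [-0.08371294  1.16240553  0.30824667]
```

View pics/w_10.png

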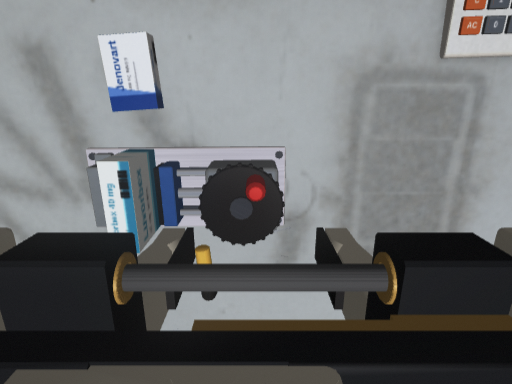

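```bash
python3 -m pendant '[[[-0.3,3,-0.1,0,0,0,0.8],[0,3.5,0,0,0,0,0.8],[0,3,0,0,0,0,0.6],[0,2,0,0,0,0,0.4],[0,0,0,0,0,0,0.2],[0,0,0,0,0,0,0],[0,0,0,0,0,0,0],[0,0,0,0,0,0,0],[0,0,0,0,0,0,0],[0,0,0,0,0,0,0],[0,0,0,0,0,0,0],[0,0,0,0,0,0,0]]]'; python3 -m pendant '[[[0,0,0,0,0,0,0],[0,0,0,0,0,0,0]]]'
```

```text
clock: 17.47
tool_pos: [0.5855, -0.1358, 0.0876]
orientation: [-89.9, 0.1, 180.0]
force: [-0.9, -6.1, 3.9]
opening: 0.0172
clock: 17.63
tool_pos: [0.5856, -0.1358, 0.0875]
orientation: [-89.9, 0.1, 180.0]
force: [0.5, -5.2, 5.1]
opening: 0.0173
```

```bash
cat > arc2.py <<'E'
# yaw 180 tool: x=-X, z=-Y
import sys,numpy as np
p,d,n,r=map(float,sys.argv[1:5]); a=np.radians(p+d*np.arange(int(n)+1))
x=r*np.cos(a);y=r*np.sin(a)
print([[round(float(-100*(x[i+1]-x[i])),2),0,round(float(-100*(y[i+1]-y[i])),2)] for i in range(int(n))])
E
python3 arc2.py 334 -15 8 0.030
```

```text
[[0.43, 0, 0.65], [0.59, 0, 0.52], [0.7, 0, 0.35], [0.77, 0, 0.16], [0.78, 0, -0.05], [0.74, 0, -0.25], [0.65, 0, -0.43], [0.52, 0, -0.59]]
```

```bash
python3 -m pendant '[[[0.43,-0.15,0.65,0,0,0,0],[0.59,0,0.52,0,0,0,0],[0.70,0,0.35,0,0,0,0]]]';python3 -m pendant '[[[0.77,0,0.16,0,0,0,0],[0.78,0,-0.05,0,0,0,0]]]'; python3 -m pendant '[[[0.74,0,-0.25,0,0,0,0]]]';python3 look.py 11
```

```text
clock: 17.88
tool_pos: [0.5697, -0.1507, 0.0882]
orientation: [-90.0, 0.3, 180.0]
force: [8.5, -2.2, -9.0]
opening: 0.0168
clock: 18.05
tool_pos: [0.554, -0.1526, 0.0882]
orientation: [-89.9, 0.3, 180.0]
force: [6.3, -9.4, -7.3]
opening: 0.0172
clock: 18.13
tool_pos: [0.5455, -0.1503, 0.088]
orientation: [-89.9, 0.2, 180.0]
force: [4.9, -8.9, -5.6]
opening: 0.0169
18.1333 [ 0.54545656 -0.15027396  0.08797303] [-8.99167753e+01  1.54868345e-01  1.79957235e+02] [ 4.89220904 -8.87919377 -5.63618669]
```

View pics/w_11.png

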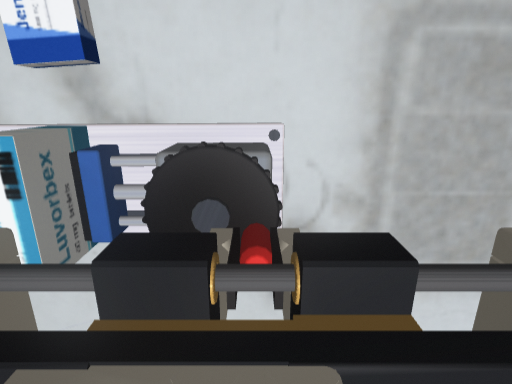

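```bash
python3 arc2.py 246 -5 14 0.030
```

```text
[[0.23, 0, -0.12], [0.22, 0, -0.14], [0.21, 0, -0.16], [0.2, 0, -0.17], [0.18, 0, -0.19], [0.16, 0, -0.2], [0.14, 0, -0.22], [0.12, 0, -0.23], [0.1, 0, -0.24], [0.08, 0, -0.25], [0.06, 0, -0.25], [0.04, 0, -0.26], [0.02, 0, -0.26], [-0.01, 0, -0.26]]
```

```bash
python3 -m pendant '[[[0.29,0,0.02,0,0,0,0]]]'; python3 -m pendant '[[[0.22,0,-0.14,0,0,0,0]]]';python3 -m pendant '[[[0.21,0,-0.16,0,0,0,0]]]';python3 -m pendant '[[[0.20,0,-0.17,0,0,0,0]]]';python3 -m pendant '[[[0.18,0,-0.19,0,0,0,0]]]'
```

```text
clock: 18.27
tool_pos: [0.5424, -0.1494, 0.0879]
orientation: [-90.0, 0.2, 180.0]
force: [8.0, -1.6, -7.3]
opening: 0.0172
clock: 18.35
tool_pos: [0.5405, -0.1479, 0.0879]
orientation: [-90.0, 0.2, 180.0]
force: [6.1, -4.0, -5.9]
opening: 0.0169
clock: 18.43
tool_pos: [0.5384, -0.1463, 0.0878]
orientation: [-90.0, 0.2, 180.0]
force: [5.8, -3.6, -6.1]
opening: 0.0169
clock: 18.52
tool_pos: [0.5365, -0.1445, 0.0878]
orientation: [-90.0, 0.2, 180.0]
force: [5.9, -4.1, -5.3]
opening: 0.0169
clock: 18.6
tool_pos: [0.5347, -0.1426, 0.0878]
orientation: [-90.0, 0.2, 180.0]
force: [6.3, -5.1, -6.0]
opening: 0.017
```

```bash
python3 - <<'E'
from plant import snapshot,ctrl
import cv2,numpy as np
for i,n in enumerate(("scene","side")):
    s=snapshot(n); im=s["image"]; a=im[150:240,230:350] if n=="scene" else im[150:240,230:330]
    cv2.imwrite(f"pics/{n}12.png",cv2.resize(a,None,fx=6,fy=6,interpolation=cv2.INTER_CUBIC)[:,:,::-1])
E
```

```text
(no output)
```

View pics/scene12.png

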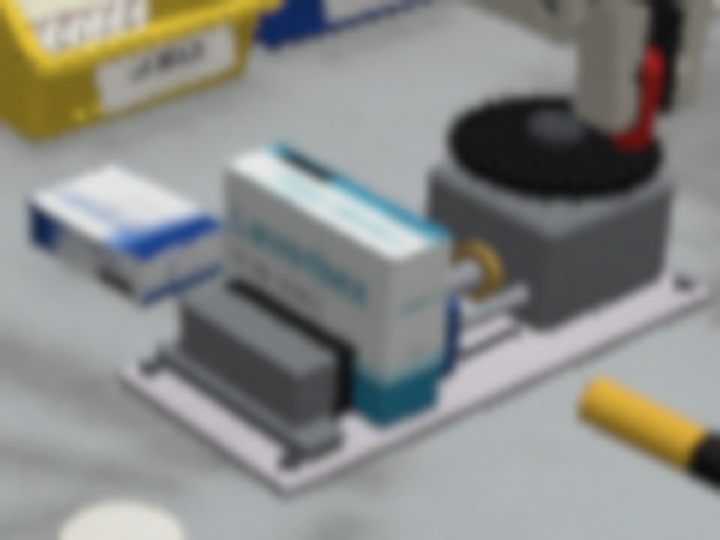

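```bash
cat > t.py <<'E'
from plant import ctrl
import numpy as np
o=ctrl.get_obs(); p=o["tool_pos"]; d=p[:2]-[.5574,-.1221]; r=np.hypot(*d); a=np.arctan2(d[1],d[0]); f=o["force"]
print("t %.2f ang %.1f r %.1f Ftan %.2f Frad %.2f Fz %.1f"%(o["clock"],np.degrees(a)%360,r*1e3,-np.sin(a)*f[0]+np.cos(a)*f[1],np.cos(a)*f[0]+np.sin(a)*f[1],f[2]))
E
python3 t.py
python3 -m pendant '[[[0.053,0,-0.058,0,0,0,0]]]'>/dev/null; python3 t.py
python3 -m pendant '[[[0.052,0,-0.059,0,0,0,0]]]'>/dev/null; python3 t.py
python3 -m pendant '[[[0.050,0,-0.061,0,0,0,0]]]'>/dev/null; python3 t.py
python3 -m pendant '[[[0.048,0,-0.062,0,0,0,0]]]'>/dev/null; python3 t.py
```

```text
t 18.70 ang 221.3 r 30.6 Ftan 4.40 Frad -2.50 Fz -4.4
t 18.78 ang 220.4 r 30.5 Ftan 6.73 Frad -1.71 Fz -6.6
t 18.87 ang 219.1 r 30.5 Ftan 7.14 Frad -1.76 Fz -6.0
t 18.95 ang 217.7 r 30.5 Ftan 7.82 Frad -2.77 Fz -7.2
t 19.03 ang 216.2 r 30.5 Ftan 7.19 Frad -1.93 Fz -6.2
```

```bash

python3 -m pendant '[[[0.047,0,-0.063,0,0,0,0]]]'>/dev/null; python3 t.py
python3 -m pendant '[[[0.045,0,-0.064,0,0,0,0]]]'>/dev/null; python3 t.py
python3 -m pendant '[[[0.043,0,-0.066,0,0,0,0]]]'>/dev/null; python3 t.py
python3 -m pendant '[[[0.042,0,-0.067,0,0,0,0]]]'>/dev/null; python3 t.py
```

```text
t 19.12 ang 214.9 r 30.5 Ftan 7.02 Frad -2.80 Fz -7.4
t 19.20 ang 213.4 r 30.4 Ftan 7.54 Frad -3.48 Fz -6.2
t 19.28 ang 212.0 r 30.4 Ftan 7.46 Frad -3.76 Fz -6.1
t 19.37 ang 210.5 r 30.4 Ftan 6.85 Frad -4.52 Fz -6.6
```

```bash

python3 -m pendant '[[[0.040,0,-0.068,0,0,0,0]]]'>/dev/null; python3 t.py
python3 -m pendant '[[[0.038,0,-0.069,0,0,0,0]]]'>/dev/null; python3 t.py
python3 -m pendant '[[[0.036,0,-0.070,0,0,0,0]]]'>/dev/null; python3 t.py
python3 -m pendant '[[[0.034,0,-0.071,0,0,0,0]]]'>/dev/null; python3 t.py
```

```text
t 19.45 ang 209.0 r 30.4 Ftan 7.30 Frad -4.66 Fz -7.0
t 19.53 ang 207.6 r 30.3 Ftan 7.52 Frad -5.79 Fz -6.9
t 19.62 ang 206.1 r 30.3 Ftan 7.25 Frad -4.29 Fz -6.9
t 19.70 ang 204.7 r 30.3 Ftan 6.04 Frad -4.79 Fz -8.0
```

```bash
python3 - <<'E'
from plant import snapshot,ctrl
import cv2,numpy as np
s=snapshot("scene"); im=s["image"]; a=im[150:240,230:350]
cv2.imwrite(f"pics/scene13.png",cv2.resize(a,None,fx=6,fy=6,interpolation=cv2.INTER_CUBIC)[:,:,::-1])
E
```

```text
(no output)
```

View pics/scene13.png

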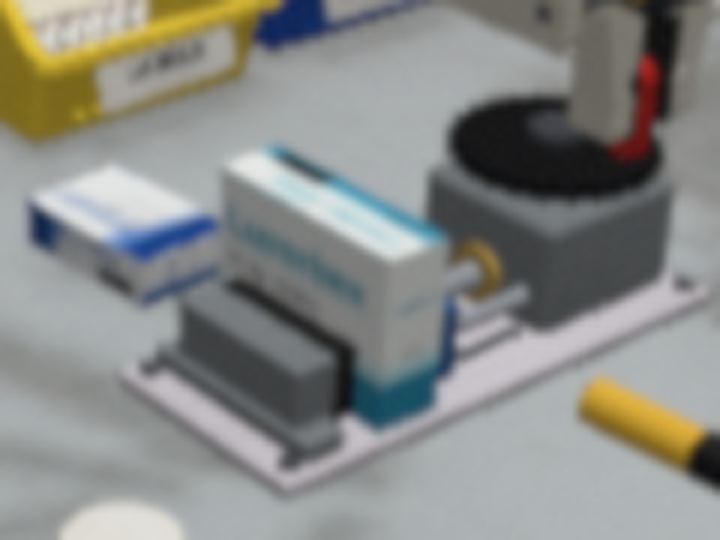

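```bash

python3 -m pendant '[[[0.02,0,-0.08,0,0,0,0]]]'>/dev/null; python3 t.py
python3 -m pendant '[[[0.02,0,-0.08,0,0,0,0]]]'>/dev/null; python3 t.py
python3 -m pendant '[[[0.028,0,-0.074,0,0,0,0]]]'>/dev/null; python3 t.py
```

```text
t 19.83 ang 203.2 r 30.2 Ftan 7.33 Frad -4.72 Fz -7.2
t 19.92 ang 201.7 r 30.2 Ftan 7.84 Frad -4.36 Fz -6.6
t 20.00 ang 200.2 r 30.2 Ftan 8.00 Frad -4.90 Fz -6.9
```

```bash

python3 -m pendant '[[[0.026,0,-0.074,0,0,0,0]]]'>/dev/null; python3 t.py
python3 -m pendant '[[[0.024,0,-0.075,0,0,0,0]]]'>/dev/null; python3 t.py
python3 -m pendant '[[[0.022,0,-0.075,0,0,0,0]]]'>/dev/null; python3 t.py
```

```text
t 20.08 ang 198.7 r 30.1 Ftan 7.24 Frad -5.76 Fz -7.2
t 20.17 ang 197.3 r 30.1 Ftan 6.25 Frad -6.02 Fz -7.4
t 20.25 ang 195.8 r 30.1 Ftan 7.00 Frad -5.63 Fz -8.0
```

```bash

python3 -m pendant '[[[0.0,0,-0.08,0,0,0,0]]]'>/dev/null; python3 t.py
python3 -m pendant '[[[0.0,0,-0.08,0,0,0,0]]]'>/dev/null; python3 t.py
python3 -m pendant '[[[0.015,0,-0.077,0,0,0,0]]]'>/dev/null; python3 t.py
python3 - <<'E'
from plant import snapshot,ctrl
import cv2,numpy as np
A=[]
for n in("scene","side"):
    s=snapshot(n); im=s["image"]; a=im[170:230,245:325] if n=="scene" else im[175:235,235:315]
    A.append(cv2.resize(a,None,fx=5,fy=5,interpolation=cv2.INTER_CUBIC)[:,:,::-1])
cv2.imwrite("pics/c14.png",np.hstack(A))
E
```

```text
t 20.33 ang 194.3 r 30.0 Ftan 7.68 Frad -5.38 Fz -7.9
t 20.42 ang 192.9 r 29.9 Ftan 7.68 Frad -4.50 Fz -6.9
t 20.50 ang 191.6 r 29.9 Ftan 8.97 Frad -4.63 Fz -7.3
```

View pics/c14.png

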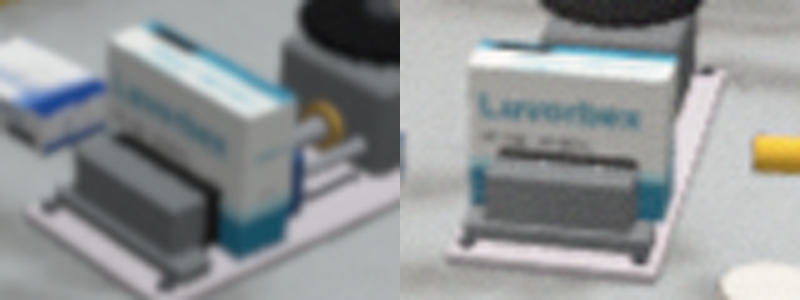

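```bash

python3 -m pendant '[[[0.013,0,-0.077,0,0,0,0]]]'>/dev/null; python3 t.py
```

```text
t 20.68 ang 190.3 r 29.9 Ftan 7.88 Frad -5.45 Fz -7.8
```

```bash

python3 -m pendant '[[[0.011,0,-0.077,0,0,0,0]]]'>/dev/null; python3 t.py
```

```text
t 20.77 ang 189.0 r 29.9 Ftan 10.25 Frad -5.42 Fz -8.0
```

```bash

python3 -m pendant '[[[0.008,0,-0.055,0,0,0,0]]]'>/dev/null; python3 t.py
```

```text
t 20.85 ang 188.0 r 29.9 Ftan 8.96 Frad -6.71 Fz -8.0
```

```bash

python3 -m pendant '[[[0.007,0,-0.055,0,0,0,0]]]'>/dev/null; python3 t.py;python3 -m pendant '[[[0,0,0,0,0,0,0]]]'>/dev/null; python3 t.py
```

```text
t 20.93 ang 187.1 r 29.9 Ftan 9.78 Frad -6.71 Fz -8.3
t 21.02 ang 187.0 r 29.9 Ftan 9.41 Frad -6.80 Fz -8.6
```

```bash

python3 -m pendant '[[[0.006,0,-0.06,0,0,0,0]]]'>/dev/null; python3 t.py;python3 -m pendant '[[[0,0,0,0,0,0,0]]]'>/dev/null; python3 t.py;python3 -m pendant '[[[0,0,0,0,0,0,0]]]'>/dev/null; python3 t.py
```

```text
t 21.10 ang 186.2 r 29.8 Ftan 9.85 Frad -6.52 Fz -9.0
t 21.18 ang 186.0 r 29.9 Ftan 9.98 Frad -6.51 Fz -8.2
t 21.27 ang 186.1 r 29.8 Ftan 9.41 Frad -6.98 Fz -8.7
```

```bash

python3 -m pendant '[[[-0.04,0,0.06,0,0,0,0]]]'>/dev/null; python3 t.py;python3 -m pendant '[[[0,0,0,0,0,0,0]]]'>/dev/null; python3 t.py
```

```text
t 21.35 ang 186.8 r 29.8 Ftan 5.14 Frad -5.19 Fz -6.8
t 21.43 ang 186.6 r 29.8 Ftan 6.97 Frad -5.32 Fz -5.9
```

```bash

python3 -m pendant '[[[-0.04,0,0.04,0,0,0,0]]]'>/dev/null; python3 t.py;python3 -m pendant '[[[0,0,0,0,0,0,0]]]'>/dev/null; python3 t.py
```

```text
t 21.52 ang 187.1 r 29.7 Ftan 3.94 Frad -3.10 Fz -4.3
t 21.60 ang 187.0 r 29.7 Ftan 4.94 Frad -5.04 Fz -4.5
```

```bash

python3 -m pendant '[[[0,0,0,0,0,0,0.3],[0,0,0,0,0,0,0.4],[0,0,0,0,0,0,0.5],[0,0,0,0,0,0,0.6],[0,0,0,0,0,0,0.6],[0,-1,0,0,0,0,0.6],[0,-3,0,0,0,0,0.6],[0,-4,0,0,0,0,0.6],[0,-4,0,0,0,0,0.6],[0,0,0,0,0,0,0.6],[0,0,0,0,0,0,0.6]]]'; python3 look.py 15
```

```text
clock: 22.52
tool_pos: [0.5286, -0.125, 0.2113]
orientation: [-90.0, 0.4, 180.0]
force: [-1.0, -0.5, -1.0]
opening: 0.0526
22.5167 [ 0.52859636 -0.12504736  0.2112761 ] [-90.02618546   0.36136498 179.98888002] [-0.99818826 -0.47666153 -0.97643053]
```

View pics/w_15.png

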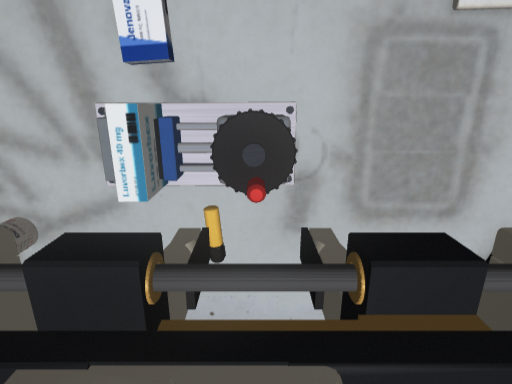

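Fingers are clear of the knob at (257,193). I'll look straight down on the jaws to check the nip and squareness.

```bash

python3 -m pendant '[[[-0.7,0,-3.3,0,0,0,0.6],[-0.7,0,-3.3,0,0,0,0.6],[-0.7,0,-3.3,0,0,0,0.6],[-0.7,0,-3.3,0,0,0,0.6],[0,0,0,0,0,0,0.6],[0,0,0,0,0,0,0.6]]]'; python3 look.py 16 carton,crank_grip; python3 - <<'E'
from h import *
from scipy.optimize import minimize
D=pickle.load(open("w_15.pkl","rb")); c=cam(D["s"],D["o"]); print("knob top",ray(c,(256.5,193),.112),"hub",ray(c,(254,155),.076))
D=pickle.load(open("w_16.pkl","rb")); c=cam(D["s"],D["o"]); im=D["s"]["image"]
m=D["carton"][0]["mask"]; P=box(-.015,.015,-.0475,.0475,.008,.083)
f=lambda q:-(lambda h:(h&m).sum()/(h|m).sum())(hullmask([proj(c,place(P,q[0]/100,q[1]/100,q[2]/10))]))
s0=np.array([55.7,0,15.7]); r=minimize(f,s0,method="Nelder-Mead",options=dict(initial_simplex=s0+np.array([[0,0,0],[1,0,0],[0,1,0],[0,0,1.]])))
print(r.x[:2]/100,np.degrees(r.x[2]/10),r.fun)
cv2.imwrite("pics/crop16.png",cv2.resize(im[110:230,170:430],None,fx=3,fy=3,interpolation=cv2.INTER_CUBIC)[:,:,::-1])
E
```

```text
clock: 23.07
tool_pos: [0.5545, 0.0083, 0.2062]
orientation: [-90.0, -0.2, -179.9]
force: [-0.1, -1.1, -0.6]
opening: 0.0526
carton [(0.73, [1, 1, 93, 81]), (0.7, [249, 121, 29, 106])]
crank_grip [(0.68, [377, 201, 30, 29])]
23.0667 [0.55453672 0.00829512 0.20618489] [-8.99603571e+01 -1.58182303e-01 -1.79876110e+02] [-0.08888745 -1.07568221 -0.61844825]
knob top [ 0.52890897 -0.12450719  0.112     ] hub [ 0.5571867  -0.12219198  0.076     ]
[0.557 0.   ] 89.95437383553924 -0.0
```

View pics/crop16.png

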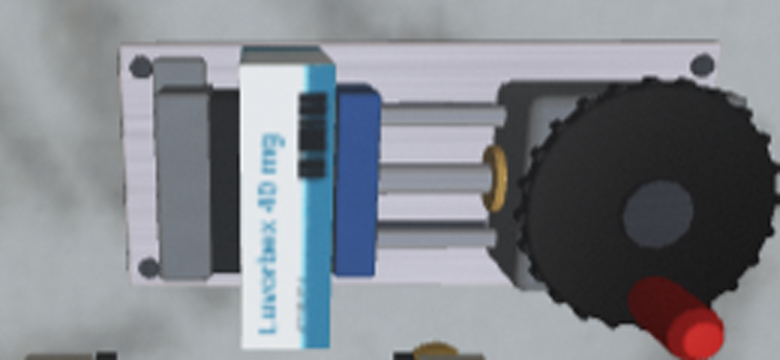

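```bash
python3 - <<'E'
from plant import ctrl,snapshot,silhouettes
from h import *
from scipy.optimize import minimize
D=pickle.load(open("w_16.pkl","rb")); c=cam(D["s"],D["o"])
m=D["carton"][1]["mask"]; P=box(-.015,.015,-.0475,.0475,.008,.083)
f=lambda q:-(lambda h:(h&m).sum()/(h|m).sum())(hullmask([proj(c,place(P,q[0]/100,q[1]/100,q[2]/10))]))
s0=np.array([55.7,0,15.7]); r=minimize(f,s0,method="Nelder-Mead",options=dict(initial_simplex=s0+np.array([[0,0,0],[1,0,0],[0,1,0],[0,0,1.]])))
print(r.x[:2]/100,np.degrees(r.x[2]/10),r.fun)
A=[]
D0=pickle.load(open("d0.pkl","rb"))
for n in("scene","side"):
    s=snapshot(n); im=s["image"]
    for t in("white_bottle","glue_stick","flat_box"):
        q=silhouettes(s,t); print(n,t,[list(map(int,a["bbox"])) for a in q[:1]],"was",[list(map(int,a["bbox"])) for a in D0[n][t][:1]])
    a=im[150:270,230:360] if n=="scene" else im[150:270,210:340]
    A.append(cv2.resize(a,None,fx=3,fy=3,interpolation=cv2.INTER_CUBIC)[:,:,::-1])
cv2.imwrite("pics/c17.png",np.hstack(A)); print(ctrl.get_obs()["clock"])
E
```

```text
[5.58909823e-01 2.81160292e-04] 89.79522794153051 -0.9602689486552567
scene white_bottle [[237, 232, 25, 48]] was [[238, 232, 25, 48]]
scene glue_stick [[326, 211, 34, 24]] was [[324, 210, 33, 22]]
scene flat_box [[232, 180, 31, 22]] was [[235, 180, 33, 22]]
side white_bottle [[298, 230, 26, 43]] was [[298, 230, 22, 39]]
side glue_stick [[304, 201, 34, 9]] was [[305, 200, 32, 11]]
side flat_box [[200, 197, 38, 20]] was []
23.6167
```

View pics/c17.png

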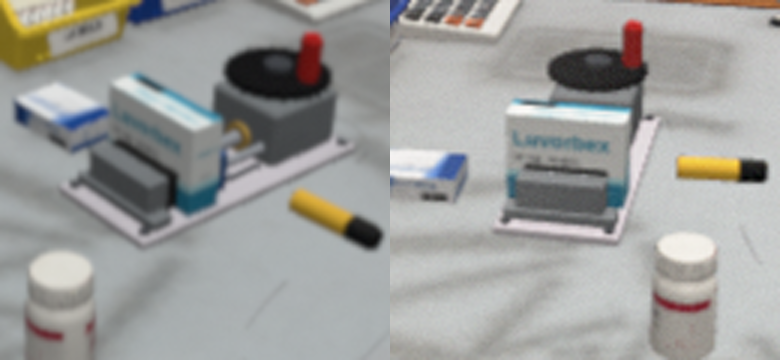

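The carton stands upright and square (89.8° against 90°), about 3 mm from the nest, with the jaw against it. The bystanders are where they were and the gripper is clear, so I'm handing in.

```bash
python3 -c "
from plant import ctrl
print(ctrl.close_job(), ctrl.get_obs()['clock'])"
```

```text
the job is handed in; nothing more can be done
the job is handed in; nothing more can be done
```

The white and blue carton is standing in the clamp, and I handed the job in at about 23.6 s of the 72 s; no verdict was reported. I wound the jaw open to about 49 mm and stood the carton in the 41 mm gap. I let go, then closed the jaw by the knob and finished on a tightening turn.

**Nip force:** I estimate 12–15 N. The push needed at the knob rose from about 7.2 N to 9.7 N over the last 5°, with single readings scattering by up to about 1 N. I could not measure the nip directly.

**Handwheel play:** I eased the arm's push off to about 5 N before releasing, always still in the tightening direction. The knob stayed where I left it, at about 185° seen against 186° when held. I did not read the play itself.

**Last pictures:** The carton is upright and square to within about 0.3°, roughly 3 mm from the nest. The bottle, glue stick and flat box moved by no more than the detection scatter (1–3 pixels). The flat box was missed in the first side picture, so it could only be compared in the scene view. My carton fit on the last wrist picture first ran on the wrong detection (the yellow box) and was redone on the right one.

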